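Wipe the offcuts off the soldering board into the catch tray

TASK

Pick up the wooden scraper block with the black rubber lip and use it to wipe both metal offcuts off the dark soldering board into the pale aluminium catch tray that stands against it; touch the offcuts only with the scraper. Then stand the scraper back upright, lip down, on the bench top, clear of the board and the tray.

Things in the scene. Friction and masses are not known exactly. Their poses are not given: they have to be found in the camera images.
- scraper_center (a point): Centre of the loose upright scraper block (0.12 kg), 30 mm above its lower edge; 60 mm high in all. x runs along its length, y across it (grip it across y), z up. Black rigid rubber lip 100 x 12 mm, up to 14 mm above the lower edge; pale wooden back 104 x 24 mm, 11 to 29 mm; wooden grip 70 x 22 mm, 28 to 60 mm. Both faces alike.
- solder_board: Dark charred soldering board, fixed; 115 mm in x, 112 in y, flat top 29 mm above the origin, which is the centre of its underside, on the bench. A fixed aluminium catch tray stands against its -y side, over x -65 to 65, y -156 to -56 mm in this frame; floor 3 mm, rims 20 mm above the bench; open toward the board: what is pushed off the -y edge drops in.
- brass_chip (a point): Centre of the brass offcut, a loose yellow rectangular piece 22 x 14 x 6 mm (long side along its x), about 15 g, lying flat on the board at the start. Slides freely when pushed. (In the way of the arm: a fixed lever press to the right, x 0.30 to 0.58, y -0.33 to -0.13 m, up to about 0.5 m high; pass it close to the base or above.)
- copper_chip (a point): Centre of the copper offcut, a loose reddish disc 18 mm in diameter and 6 mm thick, about 14 g, lying flat on the board at the start. Slides freely when pushed.

How it is judged:
By the outcome, as a careful person would: the job done as asked, in the order asked, and still so for the second after the job is handed in, with the robot touching nothing.
It also fails if it takes over 51 s, if anything falls off the work surface, if the arm or the gripper's body presses on something with over 40 N, if the wrist force passes 120 N, or if a joint passes its speed limit or range.

ROBOT

A 6-joint arm with a two-finger parallel gripper is mounted at the origin on a cart in front of the work surface, level with it; the furniture and walls round the work are solid. World frame = base frame: x ahead of the robot, y to its left, z up, the work surface at z = 0. Lengths are in m, angles in rad, forces in N, time in s.
With the tool pointing down it reaches from about 0.425 to 0.95 m from the base axis. Payload 3.5 kg.
Tool frame: the origin (TCP) lies on the centre line of the jaws, within the pads' length; the fingertips stand ahead of it and the grasp point (between the pads) lies 11 mm behind it (tips_ahead is the z of the fingertips in the tool frame, in m); z points along the fingers, y is the direction in which the jaws open and shut (so a half turn about z gives the same grasp; the last joint's range is limited). The gripper opens to 85 mm and grips with 20 to 120 N. Pads are 22 mm wide; open, the fingers measure 114 mm over their backs; the gripper's body (76 mm by 85 mm) begins 54 mm behind the grasp point. The pads swing forward as they close: fully open they stand 13 mm farther back than shut.
Start: joints at [-1.265, 0.286, 1.577, -0, 1.279, -0.15], TCP at [0.297, -0.606, 0.239] pointing down, gripper open.
Joint ranges: [-2.77, 2.77], [-0.9, 2.22], [0.21, 2.48], [-1.53, 4.67], [0.24, 2.81], [-2.84, 2.84]. Speed limits (rad/s): [2.79, 2.79, 3.14, 3.14, 3.14, 3.14].

INTERFACE

Orientations are given as a unit quaternion [x, y, z, w].
In Python, from plant import * gives the robot as it stands. The module is installed in compiled form; this text tells all that it offers.
- The arm moves only by the tool move_arm, never from a script. Its arguments are lists of equal length, an entry for each row: "linear": the shift along the world's x, y, z in m, a list of three; "twist": the turn, a rotation vector about the world's x, y, z in degrees, a list of three. A call has 1 to 20 rows; each row shifts and turns the pose as measured when the row begins; what a row does not reach is not made up. A row lasts 1/12 s, in which the tool goes at most 41.7 mm and 7.16 degrees, less where a joint would pass 70% of its speed; a pose out of reach is approached as far as the arm can. A call is refused whole if a number of a shift passes 0.0417 or a number of a turn 7.16, either way. A call with a gripper value outside its range is refused whole. "grip" is the opening, from 0 (shut) to 1 (fully open), set as the call begins (left out, the last holds). The fingers move at their own pace and stop on an object; "force" is the grip in N (left out, the last holds). Time passes only in rows, so rows that do not move let the fingers close. It gives the time, the measured TCP pose, the force and the opening at its end, in the units of the state.
- get_state(): the state, without advancing time (a new reading comes with each control period).
- read_camera(name): name is "side" or "top"; returns a dict with "img" (420x560x3 uint8, blue, green, red), "depth" (420x560 float32, m along the optical axis (not along the pixel's ray), 0 where there is no reading), "fx", "fy", "cx", "cy" (pixels), "dist" ([k1, k2, p1, p2, k3] as OpenCV has them; the pictures are not rectified), "rvec" (rotation vector, rad) and "tvec" (3), from world to camera coordinates, as OpenCV has them. Camera axes: x right, y down, z forward; pixel columns grow to the right and rows downward; lengths in m; the calibration is good to about 2 mm. A picture is of the moment at which its call begins.
- sign_off(): hands the job in, once; it reports no verdict.
The state is a dict: "time": time; "qpos": joint angles; "dq": joint speeds; "joint_efforts": joint torques, N m; "eef_pos": TCP position; "tcp_rot": TCP orientation; "contact_force": force on the tool from outside, world axes, zero at the start; "wrist_torque": the same for the moment, N m; "opening": opening from 0.0 (shut) to 1.0 (fully open).
Only numpy, scipy, OpenCV 4.12 (cv2) and the standard library are available. Lean on these libraries where they do the work, as an engineer would, in place of code of your own. Each camera call takes 0.05 s, during which the arm holds its last target.

## Working session

There is one attempt and no reset: what is moved stays moved. The work goes in short steps, Python scripts to look and compute and a tool call to move; the robot and the scene stay as the last step left them, time stands still between calls to the robot, and variables do not carry over. Pictures are saved under pics/ and viewed, and the job is handed in when it is done.

Besides the shell and the picture viewer there is one more tool, called after "Call:" as name(argument=value, ...), one argument or row to a line, values as JSON. move_arm: Moves the arm, as the interface text tells. Its arguments: {"type":"object","properties":{"linear":{"type":"array","items":{"type":"array","items":{"type":"number"}}},"twist":{"type":"array","items":{"type":"array","items":{"type":"number"}}},"grip":{"type":"number"},"force":{"type":"number"}},"required":["linear","twist"]}

```bash
mkdir -p pics
python3 - <<'E'
from plant import *
import cv2,numpy as np
for n in ("top","side"):
    c=read_camera(n); cv2.imwrite(f"pics/{n}0.png",c["img"]); np.savez(f"{n}0.npz",**c)
    print(n,c["fx"],c["cx"],c["cy"],c["dist"],c["rvec"],c["tvec"])
print(get_state())
E
```

```text
top 394.92824597723956 284.16717427650514 214.37417292813518 [-0.04534443  0.          0.          0.          0.        ] [ 2.15618807 -2.10998391  0.19449729] [0.13091786 0.55141469 0.81061755]
side 469.16765084981495 279.10261283115443 206.9663481049618 [0.04169178 0.         0.         0.         0.        ] [ 2.19328795  0.0283736  -0.02777867] [-0.54506629  0.11961931  0.78827005]
{'time': 0.1, 'qpos': array([-1.26501422e+00,  2.87148063e-01,  1.57804622e+00, -1.12214509e-05,
        1.27860536e+00, -1.49982369e-01]), 'dq': array([ 0.00090712, -0.00194558, -0.00251093,  0.00156926,  0.00012315,
        0.00123813]), 'joint_efforts': array([ 6.78417491e-04, -4.07295656e+01, -2.93697256e+01, -1.50391015e-04,
        3.42690837e-03,  3.22693616e-06]), 'eef_pos': array([ 0.29695737, -0.60551821,  0.23802969]), 'tcp_rot': array([ 9.74146054e-01,  2.25916460e-01, -9.12302500e-05, -1.09973320e-03]), 'contact_force': array([-0.34487035,  0.18174125,  0.75315774]), 'wrist_torque': array([ 0.01450546, -0.04280193,  0.01713328]), 'opening': 1.000649666195358}
```

View pics/top0.png

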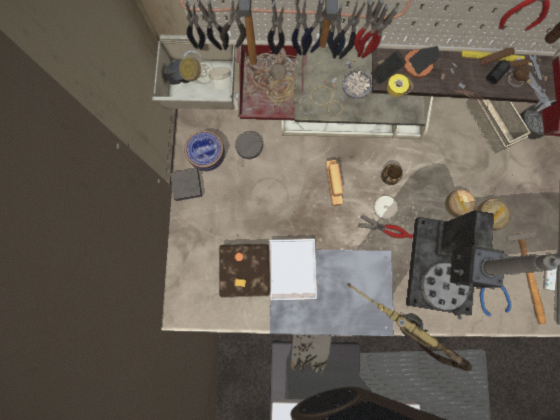

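View pics/side0.png

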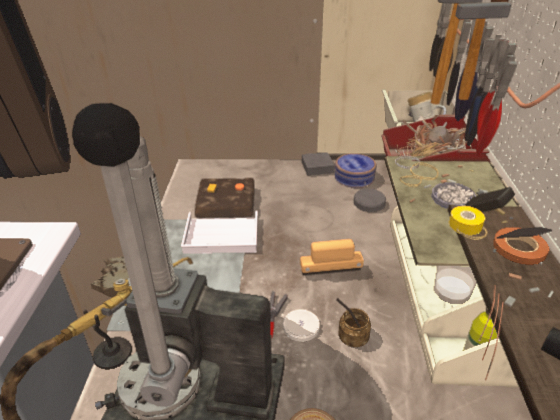

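The top view shows the board at about (244,270), the tray at (293,268), the scraper at (335,182), the copper at (239,257) and the brass at (240,283). The side view shows the same layout with the press in the foreground. I'll enlarge these and measure.

```bash
cat > h.py <<'E'
import cv2,numpy as np
def cam(c):
    K=np.array([[float(c["fx"]),0,float(c["cx"])],[0,float(c["fy"]),float(c["cy"])],[0,0,1]]);R=cv2.Rodrigues(np.array(c["rvec"]))[0];return K,np.array(c["dist"]),R,np.array(c["tvec"]).ravel()
def onz(c,px,z):
    K,d,R,t=cam(c);p=cv2.undistortPoints(np.array(px,float).reshape(-1,1,2),K,d).reshape(-1,2)
    r=np.c_[p,np.ones(len(p))]@R;o=-R.T@t
    return o+r*((z-o[2])/r[:,2])[:,None]
def cloud(c):
    K,d,R,t=cam(c);h,w=c["depth"].shape;u,v=np.meshgrid(np.arange(w),np.arange(h))
    p=cv2.undistortPoints(np.stack([u,v],-1).reshape(-1,1,2).astype(float),K,d).reshape(-1,2)
    P=np.c_[p,np.ones(len(p))]*c["depth"].reshape(-1,1)
    return ((P-t)@R).reshape(h,w,3)
def proj(c,P):
    K,d,R,t=cam(c);return cv2.projectPoints(np.array(P,float).reshape(-1,1,3),c["rvec"],c["tvec"],K,d)[0].reshape(-1,2)
def crop(img,x0,y0,x1,y1,s,name):
    cv2.imwrite(name,cv2.resize(img[y0:y1,x0:x1],None,fx=s,fy=s,interpolation=cv2.INTER_CUBIC))
E
python3 - <<'E'
from h import *
c=np.load("top0.npz"); s=np.load("side0.npz")
crop(c["img"],210,230,330,310,6,"pics/t_board.png")
crop(c["img"],310,145,370,215,8,"pics/t_scr.png")
crop(s["img"],290,225,375,285,8,"pics/s_scr.png")
crop(s["img"],175,165,275,255,6,"pics/s_board.png")
W=cloud(c);V=cloud(s)
print("bench z",[W[v,u].round(4) for u,v in((300,200),(200,240),(270,190))], "board",W[270,255],"tray",W[270,293],"scr",W[180,335])
# scraper points
for n,A in(("top",W),("side",V)):
    m=(A[...,2]>.02)&(A[...,2]<.08)&(np.abs(A[...,0]-W[180,335,0])<.09)&(np.abs(A[...,1]-W[180,335,1])<.09)
    q=A[m]; print(n,m.sum(),q.min(0),q.max(0))
    g=q[q[:,2]>.045]; print("grip",len(g),g.mean(0), cv2.minAreaRect(g[:,:2].astype(np.float32)))
# press
for n,A,d in(("top",W,c["depth"]),("side",V,s["depth"])):
    m=(d>0)&(A[...,2]>.05)&(A[...,0]>.15)&(A[...,0]<.7)&(A[...,1]>-.4)&(A[...,1]<-.08)
    q=A[m];print(n,"press",q.min(0),q.max(0))
    for z in(.05,.15,.25,.35,.45):
        k=q[(q[:,2]>z)&(q[:,2]<z+.1)]
        if len(k):print(z,k.min(0).round(3),k.max(0).round(3))
E
```

```text
bench z [array([ 0.5917,  0.1066, -0.001 ]), array([0.4933, 0.332 , 0.0019]), array([6.135e-01, 1.766e-01, 2.000e-04])] board [0.42791025 0.20349708 0.02769922] tray [0.43062194 0.12016559 0.00120734] scr [0.62500947 0.03360133 0.05941113]
top 546 [0.57817593 0.01340262 0.02047554] [0.68097545 0.04960769 0.06227113]
grip 329 [0.62811116 0.03154407 0.05766657] ((0.6299701929092407, 0.030560726299881935), (0.07109256833791733, 0.02288421057164669), 8.719456672668457)
side 1394 [0.57948032 0.01005401 0.02004261] [0.68377336 0.04867283 0.06237156]
grip 629 [0.63104366 0.02692195 0.05594109] ((0.631915807723999, 0.03146620839834213), (0.06906972825527191, 0.024896124377846718), 8.385623931884766)
top press [ 0.23146523 -0.29811706  0.05002034] [ 0.54189801 -0.08030636  0.38718825]
0.05 [ 0.231 -0.289  0.05 ] [ 0.542 -0.08   0.15 ]
0.15 [ 0.397 -0.298  0.15 ] [ 0.542 -0.167  0.25 ]
0.25 [ 0.422 -0.288  0.25 ] [ 0.454 -0.202  0.35 ]
0.35 [ 0.423 -0.222  0.35 ] [ 0.445 -0.204  0.387]
side press [ 0.23256314 -0.31067977  0.05006373] [ 0.54398634 -0.0835867   0.4367686 ]
0.05 [ 0.233 -0.304  0.05 ] [ 0.544 -0.084  0.15 ]
0.15 [ 0.399 -0.305  0.15 ] [ 0.544 -0.188  0.25 ]
0.25 [ 0.431 -0.298  0.25 ] [ 0.457 -0.209  0.35 ]
0.35 [ 0.432 -0.311  0.35 ] [ 0.47  -0.21   0.437]
```

View pics/t_board.png

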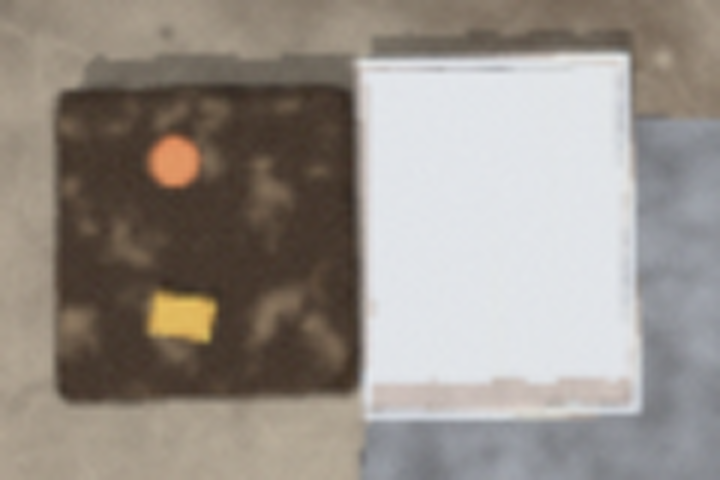

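View pics/t_scr.png

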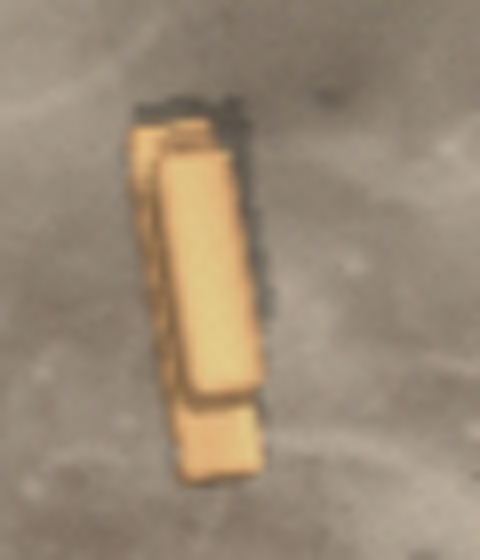

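View pics/s_scr.png

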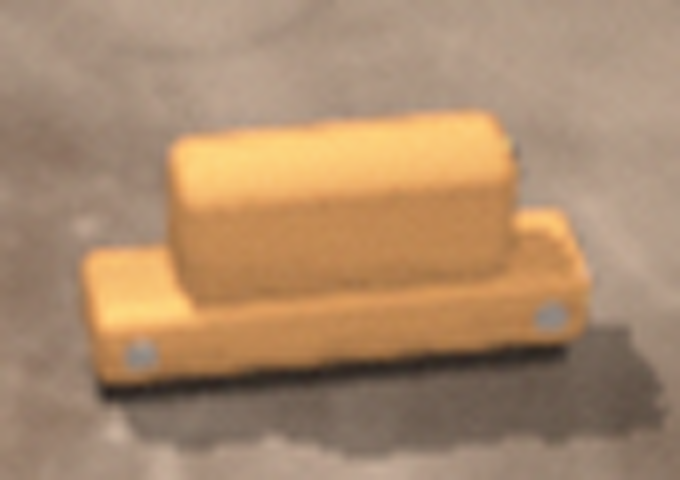

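View pics/s_board.png

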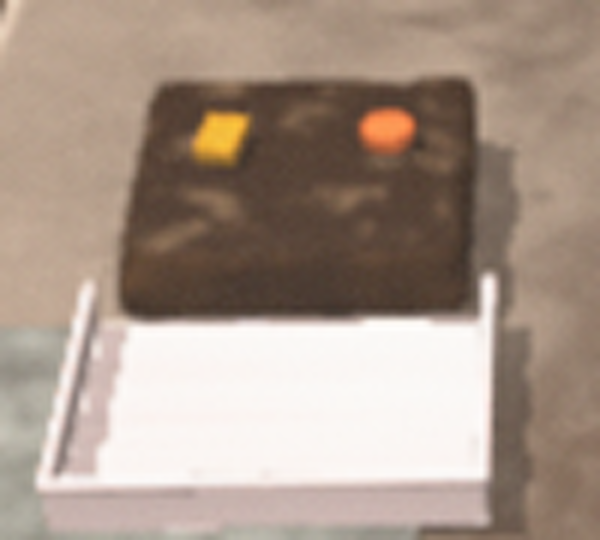

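Run:
```python
from h import *
c=np.load("top0.npz"); s=np.load("side0.npz")
T=lambda l,x0,y0,k:[((x+.5)/k+x0-.5,(y+.5)/k+y0-.5) for x,y in l]
# board top corners: (TL,TR,BR,BL) image
b=onz(c,T([(58,90),(352,88),(356,398),(60,402)],210,230,6),.029);print("board top\n",b.round(4),b.mean(0).round(4))
t=onz(c,T([(358,60),(630,53),(640,412),(366,418)],210,230,6),.02);print("tray\n",t.round(4),t.mean(0))
print("copper",onz(c,T([(174,161)],210,230,6),.035)); 
br=onz(c,T([(155,291),(216,298),(210,342),(148,334)],210,230,6),.035);print("brass",br.round(4),br.mean(0))
print("scr top z=.06",onz(c,T([(160,152),(229,152),(262,390),(190,390)],310,145,8),.06).round(4))
# side
print("side copper",onz(s,T([(387,127)],175,165,6),.035)," brass",onz(s,T([(202,112),(248,116),(240,156),(194,152)],175,165,6),.035).mean(0))
sb=onz(s,T([(160,84),(470,82),(468,292),(126,290)],175,165,6),.029);print("side board",sb.round(4))
print("scr side top",onz(s,T([(172,142),(497,115),(515,185),(180,205)],290,225,8),.06).round(4))
```

```text
board top
 [[0.4813 0.2836 0.029 ]
 [0.4845 0.1762 0.029 ]
 [0.3733 0.1718 0.029 ]
 [0.3695 0.2776 0.029 ]] [0.4272 0.2273 0.029 ]
tray
 [[0.4958 0.1746 0.02  ]
 [0.5006 0.0739 0.02  ]
 [0.3701 0.0692 0.02  ]
 [0.366  0.1682 0.02  ]] [0.43313224 0.12149319 0.02      ]
copper [[0.45604784 0.23952398 0.035     ]]
brass [[0.4095 0.2445 0.035 ]
 [0.4075 0.2226 0.035 ]
 [0.392  0.2242 0.035 ]
 [0.3943 0.2464 0.035 ]] [0.40081804 0.23439612 0.035     ]
scr top z=.06 [[0.6618 0.0456 0.06  ]
 [0.6623 0.0266 0.06  ]
 [0.5955 0.0179 0.06  ]
 [0.595  0.0374 0.06  ]]
side copper [[0.45758242 0.23779453 0.035     ]]  brass [0.40232739 0.23269587 0.035     ]
side board [[0.3745 0.273  0.029 ]
 [0.4824 0.2761 0.029 ]
 [0.4911 0.1531 0.029 ]
 [0.3838 0.1523 0.029 ]]
scr side top [[0.5968 0.0335 0.06  ]
 [0.6634 0.0435 0.06  ]
 [0.6649 0.0216 0.06  ]
 [0.5979 0.0141 0.06  ]]
```

Call:
move_arm(
  linear=[
    [0,0,0.041],
    [0,0,0.041],
    [0,0,0.041],
    [0,0,0.041],
    [0,0,0.041],
    [0,0,0.041],
    [0,0,0.041],
    [0,0,0.041],
    [0,0,0.041],
    [0,0,0.041],
  ],
  twist=[
    [0,0,0],
    [0,0,0],
    [0,0,0],
    [0,0,0],
    [0,0,0],
    [0,0,0],
    [0,0,0],
    [0,0,0],
    [0,0,0],
    [0,0,0],
  ],
  grip=1,
  force=60,
)

```text
time: 0.93
eef_pos: [0.2936, -0.5947, 0.637]
tcp_rot: [0.974, 0.226, -0.002, -0.024]
contact_force: [1.0, -1.0, 1.3]
opening: 1.005
```

Run:
```python
from plant import *
s=get_state();print({k:np.round(v,3) if 0 else v for k,v in s.items() if k in("qpos","dq","eef_pos","tcp_rot","contact_force","wrist_torque")}) if 'np' in globals() else print(s)
try: print(tips_ahead)
except Exception as e: print(e)
```

```text
{'time': 0.9333, 'qpos': array([-1.26493801e+00,  3.13710287e-01,  8.33835291e-01,  1.33442081e-04,
        2.04219874e+00, -1.49950568e-01]), 'dq': array([-1.78628317e-03,  4.76077487e-01, -1.51761474e+00, -1.04211331e-03,
        1.04566004e+00, -1.54091732e-03]), 'joint_efforts': array([ 3.87369990e-01, -4.35203111e+01, -2.47607195e+01, -1.77949834e-03,
       -3.06532038e-01, -3.35106688e-05]), 'eef_pos': array([ 0.29363336, -0.59471872,  0.63701784]), 'tcp_rot': array([ 0.97385316,  0.22589929, -0.00181475, -0.02400508]), 'contact_force': array([ 0.99613049, -1.01662217,  1.25430228]), 'wrist_torque': array([-0.03832418,  0.01845351,  0.02113889]), 'opening': 1.0045448488307382}
0.008
```

Call:
move_arm(
  linear=[
    [0.0187,0.0348,0],
    [0.0187,0.0348,0],
    [0.0187,0.0348,0],
    [0.0187,0.0348,0],
    [0.0187,0.0348,0],
    [0.0187,0.0348,0],
    [0.0187,0.0348,0],
    [0.0187,0.0348,0],
    [0.0187,0.0348,0],
    [0.0187,0.0348,0],
    [0.0187,0.0348,0],
    [0.0187,0.0348,0],
    [0.0187,0.0348,0],
    [0.0187,0.0348,0],
    [0.0187,0.0348,0],
    [0.0187,0.0348,0],
    [0.0187,0.0348,0],
    [0.0187,0.0348,0],
  ],
  twist=[
    [0,0,-1],
    [0,0,-1],
    [0,0,-1],
    [0,0,-1],
    [0,0,-1],
    [0,0,-1],
    [0,0,-1],
    [0,0,-1],
    [0,0,-1],
    [0,0,-1],
    [0,0,-1],
    [0,0,-1],
    [0,0,-1],
    [0,0,-1],
    [0,0,-1],
    [0,0,-1],
    [0,0,-1],
    [0,0,-1],
  ],
)

```text
time: 2.43
eef_pos: [0.6366, 0.0508, 0.6379]
tcp_rot: [0.998, 0.055, -0.002, -0.018]
contact_force: [0.2, -1.3, -0.3]
opening: 0.997
```

```bash
cat >> h.py <<'E'
def rep(s):
    from scipy.spatial.transform import Rotation as R
    M=R.from_quat(s["tcp_rot"]).as_matrix()
    print("t",s["time"],"pos",s["eef_pos"].round(4),"head",np.degrees(np.arctan2(M[1,0],M[0,0])).round(2),"zax",M[:,2].round(4),"q",s["qpos"].round(2),"dqmax",abs(s["dq"]).max().round(3),"F",s["contact_force"].round(2),"T",s["wrist_torque"].round(2),"op",round(s["opening"],3))
    # rotvec (deg) to bring z to straight down
    print("level twist",np.degrees(np.cross(M[:,2],[0,0,-1])).round(2))
E
python3 -c "
from plant import *
from h import *
rep(get_state())"
```

```text
t 2.4333 pos [0.6366 0.0508 0.6379] head 6.26 zax [-0.0061  0.0362 -0.9993] q [-0.09  0.22  0.95  0.04  1.98  1.38] dqmax 0.966 F [ 0.21 -1.35 -0.28] T [-0.05 -0.08  0.04] op 0.997
level twist [-2.07 -0.35 -0.  ]
```

Call:
move_arm(
  linear=[
    [0,0,-0.04],
    [0,0,-0.04],
    [0,0,-0.04],
    [0,0,-0.04],
    [0,0,-0.04],
    [0,0,-0.04],
    [0,0,-0.04],
    [0,0,-0.04],
    [0,0,-0.04],
    [0,0,-0.04],
    [0,0,-0.02],
    [0,0,0],
    [0,0,0],
  ],
  twist=[
    [0,0,0],
    [0,0,0],
    [0,0,0],
    [0,0,0],
    [0,0,0],
    [0,0,0],
    [0,0,0],
    [0,0,0],
    [0,0,0],
    [0,0,0],
    [0,0,0],
    [0,0,0],
    [0,0,0],
  ],
)

```text
time: 3.52
eef_pos: [0.6308, 0.0634, 0.1946]
tcp_rot: [0.998, 0.062, -0.007, -0.02]
contact_force: [-0.2, 0.3, 0.9]
opening: 1.002
```

```bash
python3 -c "
from plant import *
from h import *
rep(get_state())"
```

```text
t 3.5167 pos [0.6308 0.0634 0.1946] head 7.17 zax [-0.0158  0.0394 -0.9991] q [-0.07  0.24  1.71  0.04  1.2   1.36] dqmax 0.035 F [-0.22  0.33  0.94] T [ 0.01 -0.03  0.03] op 1.002
level twist [-2.25 -0.9  -0.  ]
```

Call:
move_arm(
  linear=[
    [0,-0.016,0],
    [0,-0.017,0],
    [0,0,0],
    [0,0,0],
  ],
  twist=[
    [-1.2,-0.45,0.4],
    [-1.0,-0.45,0.4],
    [0,0,0],
    [0,0,0],
  ],
)

```text
time: 3.85
eef_pos: [0.6338, 0.0263, 0.201]
tcp_rot: [0.998, 0.07, 0.005, 0.003]
contact_force: [0.0, 0.2, 0.4]
opening: 1.0
```

```bash
python3 -c "
from plant import *
from h import *
rep(get_state())
for n in ('top','side'):
    c=read_camera(n); np.savez(n+'1.npz',**c); cv2.imwrite(f'pics/{n}1.png',c['img'])
"
```

```text
t 3.85 pos [0.6338 0.0263 0.201 ] head 8.06 zax [ 0.0101 -0.0051 -0.9999] q [-0.12  0.23  1.72 -0.    1.18  1.31] dqmax 0.032 F [0.01 0.22 0.38] T [0.02 0.05 0.01] op 1.0
level twist [0.29 0.58 0.  ]
```

View pics/side1.png

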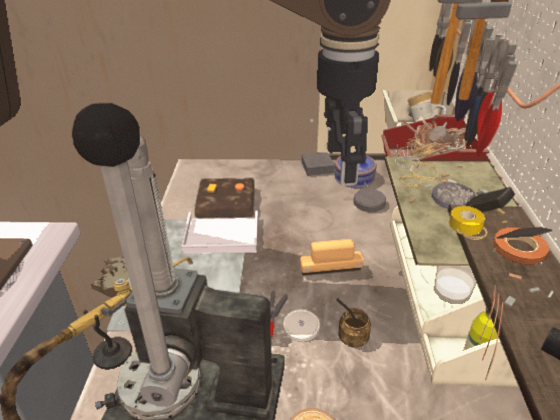

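Run:
```python
from h import *
s=np.load("side1.npz");A=cloud(s)
m=(s["depth"]>0)&(abs(A[...,0]-.634)<.06)&(abs(A[...,1]-.026)<.08)&(A[...,2]>.1)&(A[...,2]<.32)
v,u=np.nonzero(m);q=A[m];o=np.argsort(q[:,2])
for i in o[::40][:12]:print(u[i],v[i],q[i].round(4))
crop(s["img"],300,80,410,200,5,"pics/s_grip.png")
```

```text
332 152 [0.6247 0.0699 0.2066]
339 150 [0.6349 0.0703 0.2098]
329 148 [0.6198 0.07   0.2133]
346 182 [ 0.6368 -0.027   0.2153]
347 181 [ 0.6378 -0.0283  0.2177]
345 178 [ 0.6353 -0.0245  0.2199]
349 177 [ 0.6404 -0.025   0.2218]
355 176 [ 0.6478 -0.027   0.2247]
334 139 [0.6266 0.0721 0.2272]
329 138 [0.619  0.0703 0.2297]
341 167 [ 0.6299 -0.0165  0.232 ]
332 135 [0.6231 0.0704 0.2346]
```

View pics/s_grip.png

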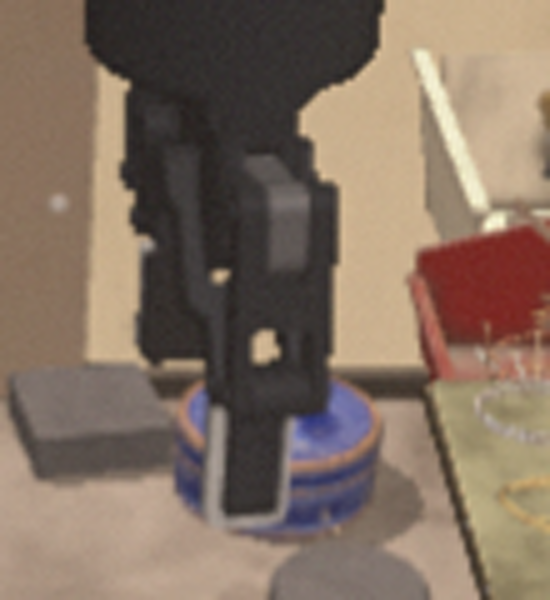

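Call:
move_arm(
  linear=[
    [-0.0035,0.0045,-0.02],
    [0,0,-0.03],
    [0,0,-0.03],
    [0,0,-0.02],
    [0,0,0],
    [0,0,0],
  ],
  twist=[
    [0.3,0.6,0],
    [0,0,0],
    [0,0,0],
    [0,0,0],
    [0,0,0],
    [0,0,0],
  ],
)

```text
time: 4.45
eef_pos: [0.6305, 0.0337, 0.0983]
tcp_rot: [0.997, 0.071, 0.003, -0.001]
contact_force: [-0.1, 0.5, 0.2]
opening: 1.001
```

```bash
python3 -c "
from plant import *
from h import *
rep(get_state())
c=read_camera('side'); np.savez('side2.npz',**c); crop(c['img'],280,180,400,290,6,'pics/s_pre.png')
"
```

```text
t 4.45 pos [0.6305 0.0337 0.0983] head 8.11 zax [ 0.0061  0.002  -1.    ] q [-0.11  0.34  1.79  0.    1.01  1.32] dqmax 0.038 F [-0.12  0.51  0.19] T [ 0.06  0.03 -0.05] op 1.001
level twist [-0.12  0.35  0.  ]
```

View pics/s_pre.png

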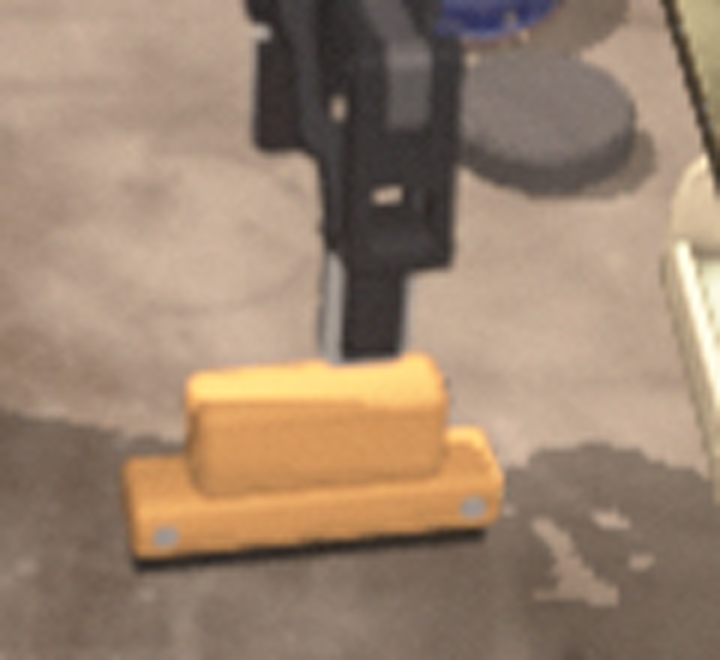

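Run:
```python
from h import *
s=np.load("side2.npz");A=cloud(s)
p=proj(s,[[.63,-.015,.104],[.63,.08,.104]]);print((p-[280,180])*6)
for v in range(225,246,3):
    u=343; print(u,v,A[v,u].round(3))
```

```text
[[331.10802574 365.35381498]
 [308.10405681 143.25577411]]
343 225 [ 0.637 -0.037  0.151]
343 228 [ 0.639 -0.02   0.132]
343 231 [ 0.64  -0.02   0.127]
343 234 [ 0.64  -0.017  0.119]
343 237 [ 0.64  -0.019  0.115]
343 240 [ 0.642 -0.011  0.103]
343 243 [0.648 0.033 0.06 ]
```

Call:
move_arm(
  linear=[
    [0,-0.003,-0.025],
    [0,0,-0.02],
    [0,0,-0.012],
    [0,0,0],
    [0,0,0],
  ],
  twist=[
    [-0.1,0.3,0],
    [0,0,0],
    [0,0,0],
    [0,0,0],
    [0,0,0],
  ],
)

```text
time: 4.92
eef_pos: [0.6353, 0.0313, 0.047]
tcp_rot: [0.997, 0.071, 0.006, 0.001]
contact_force: [0.6, 0.2, 0.5]
opening: 1.0
```

```bash
python3 -c "
from plant import *
from h import *
rep(get_state())
"
```

```text
t 4.9167 pos [0.6353 0.0313 0.047 ] head 8.19 zax [ 1.300e-02 -6.000e-04 -9.999e-01] q [-0.11  0.41  1.8   0.    0.92  1.32] dqmax 0.003 F [0.56 0.18 0.45] T [-0.02  0.02  0.02] op 1.0
level twist [0.04 0.74 0.  ]
```

Call:
move_arm(
  linear=[
    [-0.004,0,-0.006],
    [0,0,0],
    [0,0,0],
  ],
  twist=[
    [0,0.7,0],
    [0,0,0],
    [0,0,0],
  ],
)

```text
time: 5.17
eef_pos: [0.6334, 0.0313, 0.0445]
tcp_rot: [0.997, 0.071, 0.003, 0.001]
contact_force: [0.1, -0.9, 0.4]
opening: 1.001
```

```bash
python3 -c "
from plant import *
from h import *
rep(get_state())
"
```

```text
t 5.1667 pos [0.6334 0.0313 0.0445] head 8.2 zax [ 0.0055 -0.0012 -1.    ] q [-0.11  0.42  1.8  -0.    0.92  1.32] dqmax 0.008 F [ 0.08 -0.9   0.44] T [-0.03 -0.03  0.01] op 1.001
level twist [0.07 0.32 0.  ]
```

Call:
move_arm(
  linear=[
    [-0.004,0,-0.005],
    [0,0,0],
    [0,0,0],
  ],
  twist=[
    [0,0.5,0],
    [0,0,0],
    [0,0,0],
  ],
)

```text
time: 5.42
eef_pos: [0.6304, 0.0312, 0.0414]
tcp_rot: [0.997, 0.072, -0.0, 0.001]
contact_force: [0.2, -0.2, 0.7]
opening: 0.998
```

Call:
move_arm(
  linear=[
    [0,0,0],
    [0,0,0],
    [0,0,0],
    [0,0,0],
    [0,0,0],
    [0,0,0],
    [0,0,0],
    [0,0,0],
    [0,0,0],
    [0,0,0],
    [0,0,0],
    [0,0,0],
  ],
  twist=[
    [0,0,0],
    [0,0,0],
    [0,0,0],
    [0,0,0],
    [0,0,0],
    [0,0,0],
    [0,0,0],
    [0,0,0],
    [0,0,0],
    [0,0,0],
    [0,0,0],
    [0,0,0],
  ],
  grip=0,
  force=60,
)

```text
time: 6.42
eef_pos: [0.6308, 0.0312, 0.0421]
tcp_rot: [0.997, 0.072, 0.0, 0.001]
contact_force: [-0.4, 0.1, -0.1]
opening: 0.246
```

```bash
python3 -c "
from plant import *
from h import *
rep(get_state())
c=read_camera('side'); np.savez('side3.npz',**c); crop(c['img'],280,180,400,290,6,'pics/s_grasp.png')
"
```

```text
t 6.4167 pos [0.6308 0.0312 0.0421] head 8.2 zax [ 8.0e-04 -1.8e-03 -1.0e+00] q [-0.11  0.42  1.8  -0.    0.92  1.32] dqmax 0.003 F [-0.44  0.14 -0.09] T [ 0.05 -0.03  0.01] op 0.246
level twist [0.1  0.04 0.  ]
```

View pics/s_grasp.png

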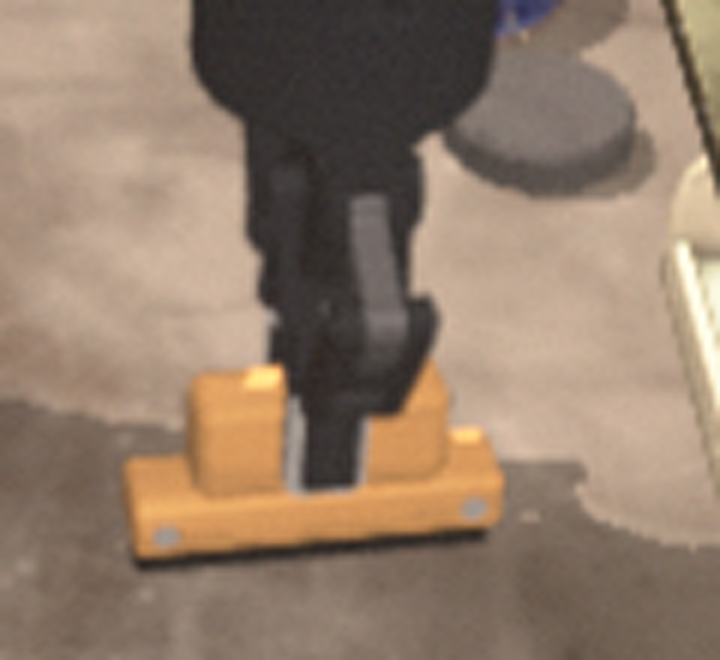

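Call:
move_arm(
  linear=[
    [0,0,0.03],
    [0,0,0.04],
    [0,0,0.04],
    [-0.0205,0.0236,0],
    [-0.0205,0.0236,0],
    [-0.0205,0.0236,0],
    [-0.0205,0.0236,0],
    [-0.0205,0.0236,0],
    [-0.0205,0.0236,0],
    [-0.0205,0.0236,0],
    [-0.0205,0.0236,0],
    [-0.0205,0.0236,0],
    [-0.0205,0.0236,0],
    [0,0,0],
    [0,0,0],
    [0,0,0],
  ],
  twist=[
    [0,0,0],
    [0,0,0],
    [0,0,0],
    [0,0,-0.6],
    [0,0,-0.6],
    [0,0,-0.6],
    [0,0,-0.6],
    [0,0,-0.6],
    [0,0,-0.6],
    [0,0,-0.6],
    [0,0,-0.6],
    [0,0,-0.6],
    [0,0,-0.6],
    [0,0,0],
    [0,0,0],
    [0,0,0],
  ],
)

```text
time: 7.8
eef_pos: [0.4096, 0.2736, 0.1512]
tcp_rot: [1.0, 0.015, -0.003, 0.0]
contact_force: [-0.1, -0.2, -1.3]
opening: 0.244
```

```bash
python3 -c "
from plant import *
from h import *
rep(get_state())
for n in ('top','side'):
    c=read_camera(n); np.savez(n+'4.npz',**c); cv2.imwrite(f'pics/{n}4.png',c['img'])
"
```

```text
t 7.8 pos [0.4096 0.2736 0.1512] head 1.67 zax [-6.9e-03 -6.0e-04 -1.0e+00] q [ 0.38 -0.02  2.09  0.    1.08  1.92] dqmax 0.012 F [-0.08 -0.19 -1.3 ] T [ 0.01 -0.05  0.03] op 0.244
level twist [ 0.04 -0.4   0.  ]
```

View pics/side4.png

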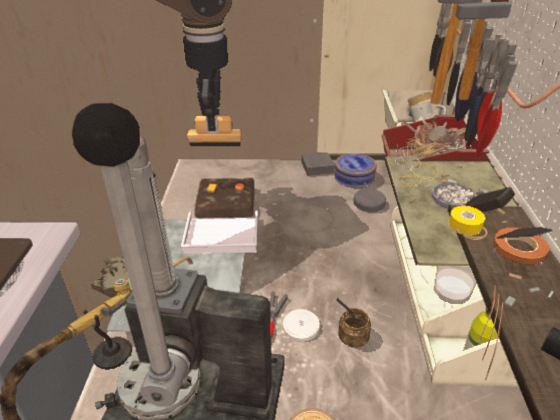

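View pics/top4.png

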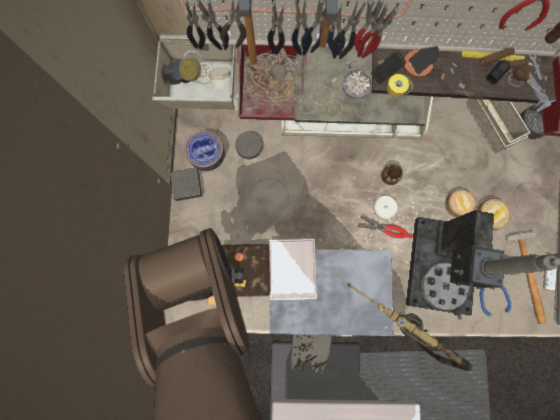

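Call:
move_arm(
  linear=[
    [0.0165,-0.0055,0],
    [0,0,-0.025],
    [0,0,-0.025],
    [0,0,0],
    [0,0,0],
    [0,0,0],
  ],
  twist=[
    [0,-0.4,0.7],
    [0,0,0],
    [0,0,0],
    [0,0,0],
    [0,0,0],
    [0,0,0],
  ],
)

```text
time: 8.4
eef_pos: [0.434, 0.2631, 0.1024]
tcp_rot: [1.0, 0.016, 0.003, -0.0]
contact_force: [0.5, -0.7, -0.5]
opening: 0.243
```

```bash
python3 -c "
from plant import *
from h import *
rep(get_state())
for n in ('top','side'):
    c=read_camera(n); np.savez(n+'5.npz',**c); cv2.imwrite(f'pics/{n}5.png',c['img'])
crop(c['img'],165,110,285,260,4,'pics/s5c.png')
"
```

```text
t 8.4 pos [0.434  0.2631 0.1024] head 1.78 zax [ 5.8e-03  1.0e-04 -1.0e+00] q [ 0.35  0.08  2.09 -0.    0.97  1.89] dqmax 0.023 F [ 0.54 -0.67 -0.49] T [-0.04 -0.03  0.02] op 0.243
level twist [-0.01  0.33  0.  ]
```

View pics/s5c.png

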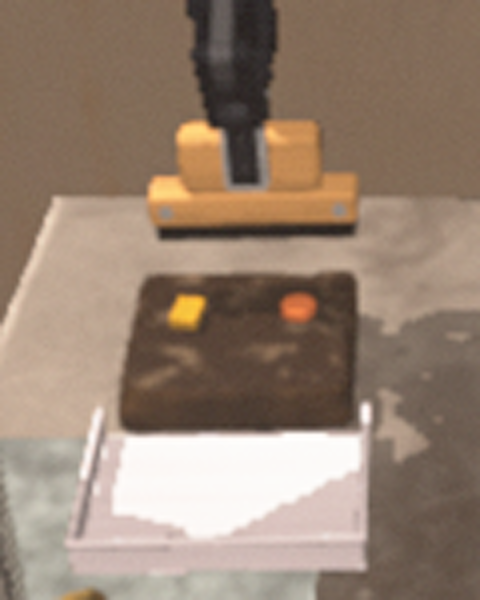

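Call:
move_arm(
  linear=[
    [-0.007,0.006,0],
    [0,0,-0.012],
    [0,0,-0.01],
    [0,0,0],
    [0,0,0],
  ],
  twist=[
    [0,0.3,0.6],
    [0,0,0],
    [0,0,0],
    [0,0,0],
    [0,0,0],
  ],
)

```text
time: 8.92
eef_pos: [0.4287, 0.2715, 0.0832]
tcp_rot: [1.0, 0.022, 0.005, -0.002]
contact_force: [-0.0, -0.5, -0.3]
opening: 0.248
```

```bash
python3 -c "
from plant import *
from h import *
rep(get_state())
for n in ('top','side'):
    c=read_camera(n); np.savez(n+'6.npz',**c); cv2.imwrite(f'pics/{n}6.png',c['img'])
crop(c['img'],165,110,285,260,4,'pics/s6c.png')
"
```

```text
t 8.9167 pos [0.4287 0.2715 0.0832] head 2.52 zax [ 0.0091  0.0039 -1.    ] q [0.36 0.1  2.1  0.   0.93 1.89] dqmax 0.018 F [-0.01 -0.5  -0.3 ] T [ 0.04  0.02 -0.03] op 0.248
level twist [-0.22  0.52  0.  ]
```

View pics/s6c.png

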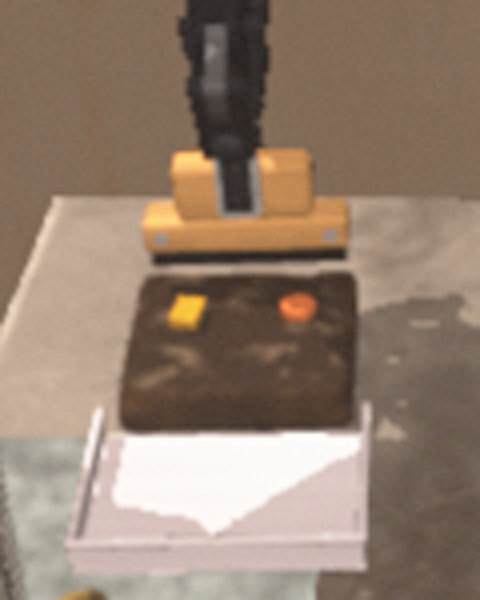

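Call:
move_arm(
  linear=[
    [-0.001,-0.002,-0.006],
    [0,0,-0.004],
    [0,0,0],
    [0,0,0],
    [0,0,0],
  ],
  twist=[
    [-0.2,0.5,0],
    [0,0.2,0],
    [0,0,0],
    [0,0,0],
    [0,0,0],
  ],
)

```text
time: 9.43
eef_pos: [0.428, 0.2692, 0.0725]
tcp_rot: [1.0, 0.022, -0.002, -0.0]
contact_force: [0.2, -0.5, -1.1]
opening: 0.244
```

```bash
python3 -c "
from plant import *
from h import *
rep(get_state())
c=read_camera('side'); np.savez('side7.npz',**c)
crop(c['img'],180,130,280,230,6,'pics/s7c.png')
"
```

```text
t 9.4333 pos [0.428  0.2692 0.0725] head 2.51 zax [-0.004  0.    -1.   ] q [0.36 0.13 2.1  0.   0.92 1.89] dqmax 0.005 F [ 0.16 -0.5  -1.1 ] T [ 0.01 -0.01  0.  ] op 0.244
level twist [-0.   -0.23 -0.  ]
```

View pics/s7c.png

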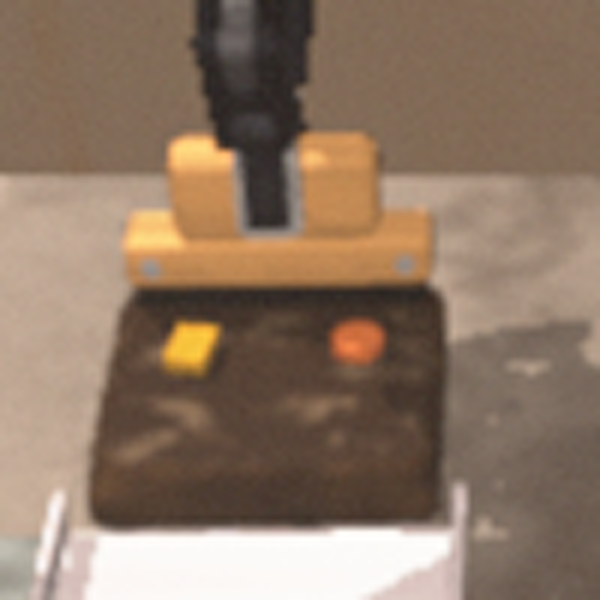

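Call:
move_arm(
  linear=[
    [0.0003,-0.007,-0.0005],
    [0.0003,-0.007,0],
    [0.0003,-0.007,0],
    [0.0003,-0.007,0],
    [0.0003,-0.007,0],
    [0.0003,-0.007,0],
  ],
  twist=[
    [0,-0.2,0],
    [0,0,0],
    [0,0,0],
    [0,0,0],
    [0,0,0],
    [0,0,0],
  ],
)

```text
time: 9.98
eef_pos: [0.4302, 0.224, 0.0727]
tcp_rot: [1.0, 0.023, 0.001, -0.0]
contact_force: [-0.2, -0.2, -1.2]
opening: 0.246
```

```bash
python3 -c "
from plant import *
from h import *
rep(get_state())
c=read_camera('side'); np.savez('side8.npz',**c)
crop(c['img'],180,130,280,230,6,'pics/s8c.png')
"
```

```text
t 9.9833 pos [0.4302 0.224  0.0727] head 2.59 zax [ 1.5e-03  6.0e-04 -1.0e+00] q [0.27 0.08 2.15 0.   0.91 1.8 ] dqmax 0.196 F [-0.15 -0.23 -1.18] T [ 0.08 -0.01  0.01] op 0.246
level twist [-0.03  0.09  0.  ]
```

View pics/s8c.png

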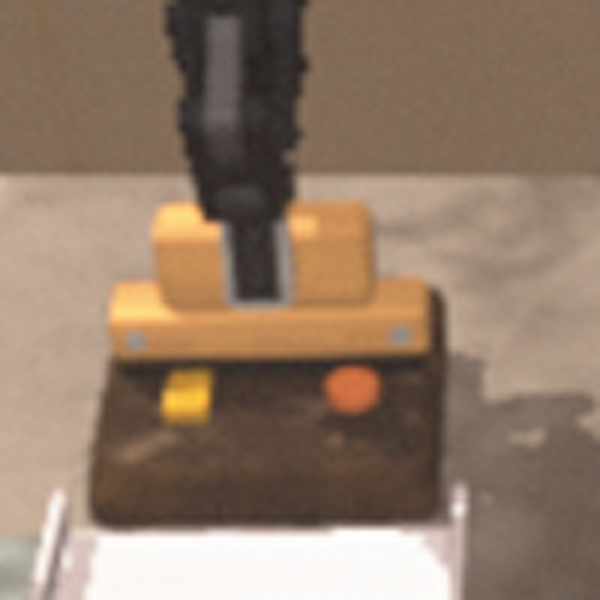

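Call:
move_arm(
  linear=[
    [0.0003,-0.007,0],
    [0.0003,-0.007,0],
    [0.0003,-0.007,0],
    [0.0003,-0.007,0],
    [0.0003,-0.007,0],
    [0.0003,-0.007,0],
    [0.0003,-0.007,0],
    [0.0003,-0.007,0],
    [0.0003,-0.007,0],
    [0.0003,-0.007,0],
    [0,0,0],
    [0,0,0],
  ],
  twist=[
    [0,0,0],
    [0,0,0],
    [0,0,0],
    [0,0,0],
    [0,0,0],
    [0,0,0],
    [0,0,0],
    [0,0,0],
    [0,0,0],
    [0,0,0],
    [0,0,0],
    [0,0,0],
  ],
)

```text
time: 11.03
eef_pos: [0.4337, 0.144, 0.0729]
tcp_rot: [1.0, 0.021, 0.001, 0.0]
contact_force: [0.2, 0.2, -1.3]
opening: 0.245
```

```bash
python3 -c "
from plant import *
from h import *
rep(get_state())
c=read_camera('side'); np.savez('side9.npz',**c)
crop(c['img'],175,150,275,260,5,'pics/s9c.png')
"
```

```text
t 11.0333 pos [0.4337 0.144  0.0729] head 2.42 zax [ 1.9e-03 -4.0e-04 -1.0e+00] q [ 0.1   0.02  2.22 -0.    0.9   1.63] dqmax 0.018 F [ 0.16  0.2  -1.28] T [-0.04 -0.01 -0.05] op 0.245
level twist [0.02 0.11 0.  ]
```

View pics/s9c.png

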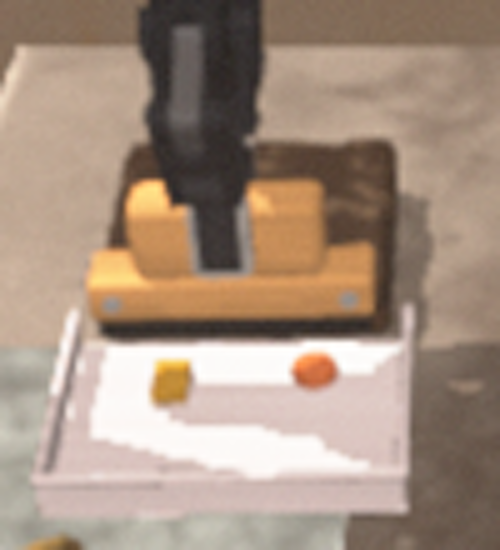

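Call:
move_arm(
  linear=[
    [0,0,0.03],
    [0,0,0.03],
    [0,0,0.02],
    [0.0265,-0.015,0],
    [0.0265,-0.015,0],
    [0.0265,-0.015,0],
    [0.0265,-0.015,0],
    [0.0265,-0.015,0],
    [0.0265,-0.015,0],
    [0.0265,-0.015,0],
    [0,0,0],
    [0,0,0],
    [0,0,0],
  ],
  twist=[
    [0,0,0],
    [0,0,0],
    [0,0,0],
    [0,0,0.5],
    [0,0,0.5],
    [0,0,0.5],
    [0,0,0.5],
    [0,0,0.5],
    [0,0,0.5],
    [0,0,0.5],
    [0,0,0],
    [0,0,0],
    [0,0,0],
  ],
)

```text
time: 12.17
eef_pos: [0.6245, 0.038, 0.1547]
tcp_rot: [0.998, 0.058, -0.001, -0.0]
contact_force: [0.7, -0.0, -0.6]
opening: 0.244
```

```bash
python3 -c "
from plant import *
from h import *
rep(get_state())
for n in ('top','side'):
    c=read_camera(n); np.savez(n+'10.npz',**c); cv2.imwrite(f'pics/{n}10.png',c['img'])
"
```

```text
t 12.1667 pos [0.6245 0.038  0.1547] head 6.6 zax [-1.1e-03  6.0e-04 -1.0e+00] q [-0.1   0.26  1.77  0.    1.11  1.35] dqmax 0.013 F [ 0.69 -0.05 -0.63] T [-0.03  0.05  0.02] op 0.244
level twist [-0.03 -0.06 -0.  ]
```

View pics/side10.png

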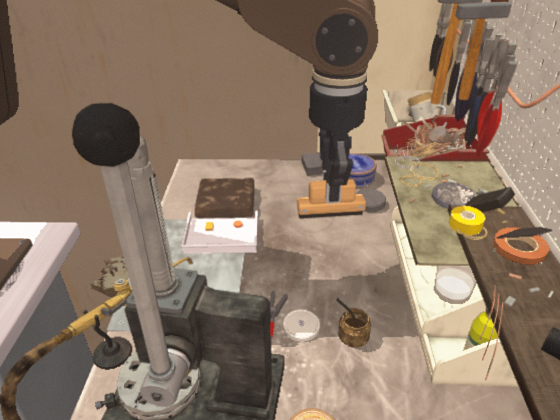

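View pics/top10.png

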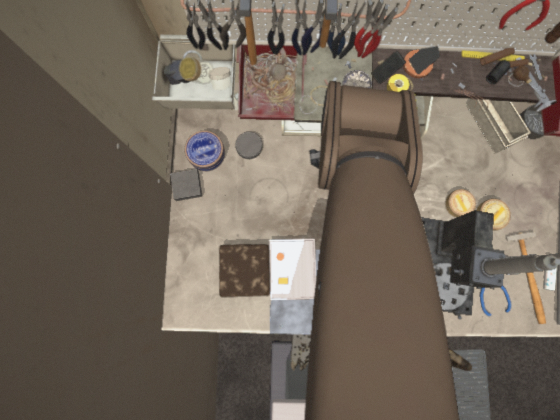

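Call:
move_arm(
  linear=[
    [0,0,-0.025],
    [0,0,-0.03],
    [0,0,-0.025],
    [0,0,0],
    [0,0,0],
    [0,0,0],
  ],
  twist=[
    [0,0,0],
    [0,0,0],
    [0,0,0],
    [0,0,0],
    [0,0,0],
    [0,0,0],
  ],
)

```text
time: 12.77
eef_pos: [0.6203, 0.0435, 0.0768]
tcp_rot: [0.998, 0.061, 0.001, -0.0]
contact_force: [-0.6, -0.1, -1.3]
opening: 0.248
```

```bash
python3 -c "
from plant import *
from h import *
rep(get_state())
"
```

```text
t 12.7667 pos [0.6203 0.0435 0.0768] head 6.98 zax [ 0.0024  0.001  -1.    ] q [-0.09  0.35  1.82  0.    0.97  1.35] dqmax 0.023 F [-0.58 -0.11 -1.27] T [-0.01  0.    0.04] op 0.248
level twist [-0.06  0.14  0.  ]
```

Call:
move_arm(
  linear=[
    [0,0,-0.015],
    [0,0,-0.012],
    [0,0,0],
    [0,0,0],
    [0,0,0],
  ],
  twist=[
    [0,0.1,0],
    [0,0,0],
    [0,0,0],
    [0,0,0],
    [0,0,0],
  ],
)

```text
time: 13.18
eef_pos: [0.6232, 0.0441, 0.0531]
tcp_rot: [0.998, 0.062, 0.005, 0.0]
contact_force: [-0.5, 0.1, -0.3]
opening: 0.249
```

```bash
python3 -c "
from plant import *
from h import *
rep(get_state())
"
```

```text
t 13.1833 pos [0.6232 0.0441 0.0531] head 7.05 zax [ 9.6e-03  2.0e-04 -1.0e+00] q [-0.09  0.38  1.82  0.    0.93  1.35] dqmax 0.009 F [-0.51  0.07 -0.32] T [-0.01  0.1   0.05] op 0.249
level twist [-0.01  0.55  0.  ]
```

Call:
move_arm(
  linear=[
    [0,0,-0.006],
    [0,0,-0.003],
    [0,0,0],
    [0,0,0],
    [0,0,0],
  ],
  twist=[
    [0,0.6,0],
    [0,0.3,0],
    [0,0,0],
    [0,0,0],
    [0,0,0],
  ],
)

```text
time: 13.6
eef_pos: [0.6246, 0.0436, 0.0445]
tcp_rot: [0.998, 0.061, -0.003, -0.0]
contact_force: [-0.1, 0.7, -1.1]
opening: 0.243
```

```bash
python3 -c "
from plant import *
from h import *
rep(get_state())
"
```

```text
t 13.6 pos [0.6246 0.0436 0.0445] head 7.02 zax [-0.0052 -0.     -1.    ] q [-0.09  0.41  1.81 -0.    0.93  1.36] dqmax 0.006 F [-0.09  0.69 -1.11] T [-0.03  0.03 -0.02] op 0.243
level twist [ 0.  -0.3  0. ]
```

Call:
move_arm(
  linear=[
    [0,0,-0.003],
    [0,0,-0.001],
    [0,0,0],
    [0,0,0],
  ],
  twist=[
    [0,-0.4,0],
    [0,0,0],
    [0,0,0],
    [0,0,0],
  ],
)

```text
time: 13.93
eef_pos: [0.626, 0.0435, 0.0424]
tcp_rot: [0.998, 0.061, 0.003, 0.0]
contact_force: [-0.3, 0.1, -1.2]
opening: 0.247
```

```bash
python3 -c "
from plant import *
from h import *
rep(get_state())
c=read_camera('side'); np.savez('side11.npz',**c)
crop(c['img'],280,180,400,290,6,'pics/s11c.png')
"
```

```text
t 13.9333 pos [0.626  0.0435 0.0424] head 7.02 zax [ 5.5e-03 -3.0e-04 -1.0e+00] q [-0.09  0.41  1.82  0.    0.91  1.36] dqmax 0.007 F [-0.3   0.08 -1.18] T [-0.03 -0.    0.04] op 0.247
level twist [0.02 0.32 0.  ]
```

View pics/s11c.png

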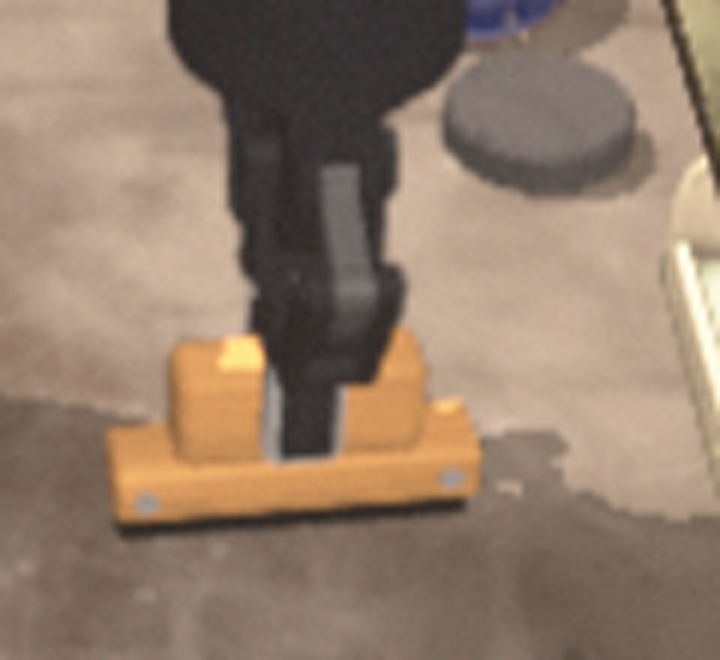

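Call:
move_arm(
  linear=[
    [0,0,-0.002],
    [0,0,-0.001],
    [0,0,0],
    [0,0,0],
  ],
  twist=[
    [0,0.3,0],
    [0,0,0],
    [0,0,0],
    [0,0,0],
  ],
)

```text
time: 14.32
eef_pos: [0.6267, 0.0435, 0.0421]
tcp_rot: [0.998, 0.061, 0.0, 0.0]
contact_force: [0.0, -0.7, 1.2]
opening: 0.244
```

```bash
python3 -c "
from plant import *
from h import *
rep(get_state())
"
```

```text
t 14.3167 pos [0.6267 0.0435 0.0421] head 7.04 zax [ 4.e-04 -6.e-04 -1.e+00] q [-0.09  0.41  1.81 -0.    0.92  1.36] dqmax 0.001 F [ 0.04 -0.75  1.22] T [-0.01  0.07  0.03] op 0.244
level twist [0.03 0.02 0.  ]
```

Contact reached: the vertical force went from -1.2 to +1.2 N and the tool is level. Releasing.

Call:
move_arm(
  linear=[
    [0,0,0],
    [0,0,0],
    [0,0,0],
    [0,0,0],
    [0,0,0],
    [0,0,0],
    [0,0,0],
    [0,0,0],
    [0,0,0],
    [0,0,0],
    [0,0,0],
    [0,0,0],
  ],
  twist=[
    [0,0,0],
    [0,0,0],
    [0,0,0],
    [0,0,0],
    [0,0,0],
    [0,0,0],
    [0,0,0],
    [0,0,0],
    [0,0,0],
    [0,0,0],
    [0,0,0],
    [0,0,0],
  ],
  grip=1,
)

```text
time: 15.32
eef_pos: [0.6264, 0.0435, 0.0408]
tcp_rot: [0.998, 0.061, 0.0, 0.0]
contact_force: [0.0, -1.1, -0.2]
opening: 1.001
```

Call:
move_arm(
  linear=[
    [0,0,0.015],
    [0,0,0.03],
    [0,0,0.04],
    [0,0,0.04],
    [0,0,0.04],
    [0,0,0],
    [0,0,0],
    [0,0,0],
  ],
  twist=[
    [0,0,0],
    [0,0,0],
    [0,0,0],
    [0,0,0],
    [0,0,0],
    [0,0,0],
    [0,0,0],
    [0,0,0],
  ],
)

```text
time: 15.98
eef_pos: [0.6224, 0.0438, 0.2113]
tcp_rot: [0.998, 0.061, -0.002, -0.0]
contact_force: [0.4, -0.2, 1.5]
opening: 1.0
```

```bash
python3 -c "
from plant import *
from h import *
rep(get_state())
for n in ('top','side'):
    c=read_camera(n); np.savez(n+'12.npz',**c); cv2.imwrite(f'pics/{n}12.png',c['img'])
crop(c['img'],170,150,410,290,3,'pics/s12c.png')
A=cloud(c);m=(A[...,2]>.045)&(A[...,2]<.075)&(abs(A[...,0]-.627)<.07)&(abs(A[...,1]-.043)<.05);q=A[m]
print('grip top',len(q),np.percentile(q[:,2],98),cv2.minAreaRect(q[:,:2].astype(np.float32)))
"
```

```text
t 15.9833 pos [0.6224 0.0438 0.2113] head 7.03 zax [-4.5e-03 -1.0e-04 -1.0e+00] q [-0.09  0.2   1.73 -0.    1.21  1.36] dqmax 0.017 F [ 0.42 -0.16  1.53] T [ 0.    0.04 -0.04] op 1.0
level twist [ 0.   -0.26  0.  ]
grip top 608 0.06153459542079212 ((0.6278153657913208, 0.04318028688430786), (0.06877776235342026, 0.024047857150435448), 6.479857921600342)
```

View pics/s12c.png

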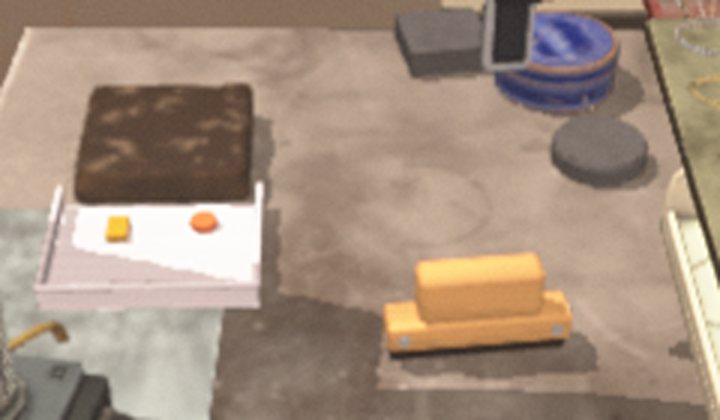

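View pics/top12.png

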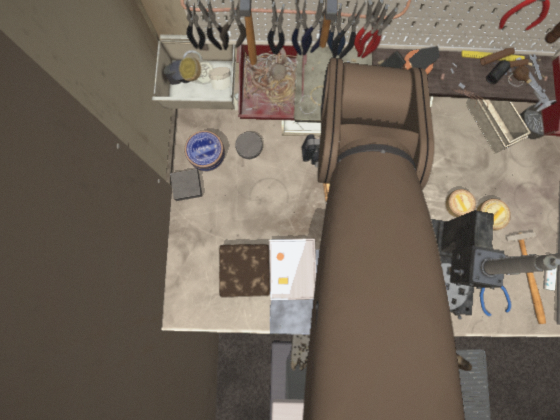

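The side view shows the scraper standing upright at crop (478,305), and both offcuts lying in the tray at (118,228) and (204,222). The board is bare, and the open gripper is well clear of everything.

```bash
python3 -c "
from plant import *
print(sign_off())"
```

```text
the job is handed in; nothing more can be done
None
```

The job is done and handed in at about 16 s of the 51 s allowed.

- **Wipe:** I gripped the scraper across its grip and lowered it behind both offcuts, about 1.5 mm above the board. One pass along the board's -y direction pushed both into the catch tray. In the pictures, only the scraper touched the offcuts.
- **Scraper put back:** I set it down near its starting place, at about (0.628, 0.043). I lowered it until the force reading showed it resting on the bench, then released it and lifted the gripper clear.
- **Last checks:**
  - The side camera shows the scraper upright with its top 61 mm above the bench, against 60 mm nominal and within the camera's calibration. Its position matches where I released it.
  - Both offcuts show in the tray in both cameras, and the board is bare.
  - The scraper stands about 75 mm beyond the tray's far edge.
  - The force readings I took stayed below about 2 N on any axis.

The top camera could not see the scraper at the end because the arm hid it, so that check rests on the side camera alone. No check failed or disagreed.

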